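# Load a tube pair on the leak-check plate and set its count dial

### The arm

A 6-joint arm with a two-finger parallel gripper is mounted at the origin on the work surface. World frame = base frame: x ahead of the robot, y to its left, z up, the work surface at z = 0. Lengths are in m, angles in rad, forces in N, time in s.
With the tool pointing down it reaches from about 0.425 to 0.95 m from the base axis. Payload 3.5 kg.
Tool frame: the origin (TCP) lies between the finger pads; the fingertips stand 19 mm ahead of it and the grasp point (between the pads) is the TCP (ctrl.nose_length is the distance from the TCP to the fingertips, in m); z points along the fingers, y is the line along which they close (so a half turn about z gives the same grasp; the last joint's range is limited). The gripper opens to 85 mm and grips with 20 to 120 N. Pads are 22 mm wide; open, the fingers measure 114 mm over their backs; the gripper's body (76 mm by 85 mm) begins 54 mm behind the grasp point. The pads swing forward as they close: fully open they stand 13 mm farther back than shut.
Start: joints at [1.156, 0.286, 1.577, -0, 1.279, -0.15], TCP at [0.177, 0.651, 0.25] pointing down, gripper open.
Joint ranges: [-2.77, 2.77], [-0.9, 2.22], [0.21, 2.48], [-1.53, 4.67], [0.24, 2.81], [-2.84, 2.84]. Speed limits (rad/s): [2.79, 2.79, 3.14, 3.14, 3.14, 3.14].

### API

Orientations are given as a unit quaternion [x, y, z, w].
In Python, from plant import ctrl gives the robot as it stands.
- The arm moves only by the tool apply_moves, never from a script. Its argument "series" is a list of rows, each a list of 6 numbers: the shift along the world's x, y, z scaled (see below), then the turn, a rotation vector about the world's x, y, z scaled (see below). A call has 1 to 20 rows; each row is the pose to reach, as a shift and turn from the pose commanded when the call began; what a row does not reach only later rows make up. The controller multiplies each number of a shift by 0.8 m and each number of a turn by 45 degrees. A row lasts 1/8 s, in which the tool goes at most 62.5 mm and 10.7 degrees, less where a joint would pass 70% of its speed; a pose out of reach is approached as far as the arm can. A call with a number of a shift or a turn outside -1 to 1 is refused whole. A call with a gripper value outside its range is refused whole. "jaw" is the opening, from 0 (shut) to 1 (fully open), set as the call begins (left out, the last holds). The fingers move at their own pace and stop on an object; "squeeze" is the grip in N (left out, the last holds). Time passes only in rows, so rows that repeat a pose let the fingers close. It gives the time, the measured TCP pose, the force, the opening and the grip force at its end, in the units of the state.
- ctrl.get_state(): the state, without advancing time (a new reading comes with each control period).
- ctrl.read_camera(name): name is "side" or "top"; returns the picture (420x560x3 uint8, red, green, blue); there is no depth.
- ctrl.get_calibration(name): a dict with "fx", "fy", "cx", "cy" (pixels), "dist_coeffs" ([k1, k2, p1, p2, k3] as OpenCV has them; the pictures are not rectified), "xyz" and "orientation" of the camera in the world. Camera axes: x right, y up, looking along -z (the intrinsics and any distortion apply to the point x, -y, -z); pixel columns grow to the right and rows downward; lengths in m; the calibration is good to about 2 mm. A picture is of the moment at which its call begins. get_calibration takes no time and is no camera call.
- ctrl.sign_off(): hands the job in; it is judged then, once.
Trained networks look in the newest picture that a camera, given by its name, has taken for a name from the list of things; names that differ only in an ending like _2 or _b are one class to them, and where a whole thing is asked for, a point or a joint stands for the part that bears it (a point fixed in the world has none). Each returns a list of dicts, best first, with "p" (0 to 1); they miss things now and then, are a little off and sometimes report something else, mostly with a low value. They report only what shows in the picture. A call takes as long as a camera call. They do not tell look-alikes from the thing itself.
- ctrl.boxes_of(thing, camera): "xy" ([column, row] as shares, 0 to 1, of the picture: columns of its width, rows of its height, amid what is visible of it).
- ctrl.silhouettes(thing, camera): "pixels" (420x560 bool, what is visible of it) and "xy" ([column, row] as shares, 0 to 1, of the picture: columns of its width, rows of its height, amid what is visible of it).
The state is a dict: "time": time; "qpos": joint angles; "dq": joint speeds; "joint_efforts": joint torques, N m; "eef_pos": TCP position; "tcp_rot": TCP orientation; "contact_force": force on the tool from outside, world axes, zero at the start; "wrist_torque": the same for the moment, N m; "opening": opening from 0.0 (shut) to 1.0 (fully open); "finger_force": force on a finger pad.
Only numpy, scipy, OpenCV 4.12 (cv2) and the standard library are available. Lean on these libraries where they do the work, as an engineer would, in place of code of your own. Each camera call takes 0.05 s, during which the arm holds its last target. There are 200 camera calls.

### The job

Take the two matching square-headed tap tubes out of the slotted stand together in one grasp, drawing them forward out of the open slots, and stand them upright side by side, close together, with both feet wholly on the black rubber pad of the leak-check plate; set them down, do not let them drop. Also turn the count dial beside the pad until the two pips sit centred in its window. Leave the short round-headed tube in the stand and do not disturb the nozzle, the reducer or the manifold.

Things in the scene. Friction and masses are not known exactly. Their poses are not given: they have to be found in the camera images.
- stand: Fixed dark steel stand, 80 (x) by 170 (y) by 55 mm high; origin at the centre of its underside, x towards its back wall, z up. The tubes stand on its 8 mm base, shafts in the 14 mm slots of a comb plate (49 to 55 mm above the bench, from x = -30 mm back), feet under the plate. Slots are open to -x, centred at y = -56, -34 (pair) and +50 mm (short tube).
- tube_a_mid (a point): Centre (65 mm above the foot's underside) of one of two matching loose stainless tubes, 0.08 to 0.17 kg, upright, z along it. From the bottom: foot 26 (x) by 19.5 (y) by 10 mm; shaft 10 mm diameter; square head 20 by 20 mm, 95 to 127 mm up (middle 46 mm above this point); 6 mm tip to 139 mm. In the stand the two heads are 2 mm apart along y: 40 mm wide when closed on together.
- tube_b_mid (a point): The same point of the other matching tube, alike in size; either may be in either of the two neighbouring slots, at x = -8 mm of the stand's frame.
- slot_mouth (a point): Point on the stand's comb plate: top of its front edge, half-way between the mouths of the pair's two slots; axes as the stand's. Feet do not pass up through the slots: raise the tubes a few mm (at most 30), draw them along the stand's -x until they are well in front of this point (about 60 mm from their start), then lift. The stand's base reaches 10 mm in front of it.
- short_mid (a point): Centre (48 mm above its underside) of the loose short tube with round head (20 mm diameter) and round foot, 95 mm tall, alone in the third slot; stays there.
- pad (a point): Centre of the upper face of the black rubber pad, 60 (x) by 80 mm (y), 16 mm above the bench, on the fixed aluminium leak-check plate (130 by 240 by 12 mm); z up. The pair fits side by side along the pad's y. The dial's axis lies 145 mm from here along +y.
- dial_grip (a point): Grip point of the count dial, on its vertical axis, 58 mm above the bench, 25 mm above the top of its grey 92 by 92 mm housing. The grip is a black bar 34 mm long (this point's x), 12 mm wide (y), from 33 to 70 mm above the bench; it turns with the dial.
- dial (a joint): Dial angle, rad, 0 to 2.8; grows anticlockwise seen from above. A white disc shows through a 20 mm square window in the housing's top, on the side away from the robot (pad's +x): no pips at 0, one at 0.7, two at 1.4, three at 2.1, four at 2.8. The grip bar points to the window at 0. Friction 0.05 N m, no detents; stays where left.
- nozzle: Loose white ceramic nozzle, 48 mm diameter, 60 mm tall, standing on the bench; bystander. Origin at its underside.
- reducer: Loose brass reducer fitting, 38 mm diameter, 45 mm tall, standing on the bench; bystander. Origin at its underside.
- manifold: Loose grey cast manifold, 50 by 150 by 55 mm with four ports on top, 1.6 kg; bystander. Origin at its underside.
There are look-alikes about, which are no part of the job. Leave any brown look-alike of the stand alone. What is shaped like the part that bears tube_b_mid but pink is not meant.

How it is judged:
By the outcome, as a careful person would: the job done as asked, in the order asked, and still so for the second after the job is handed in, with the robot touching nothing.
It also fails if it takes over 54 s, if anything falls off the work surface, if the arm or the gripper's body presses on something with over 40 N, if the wrist force passes 120 N, or if a joint passes its speed limit or range.

## Working session

There is one attempt and no reset: what is moved stays moved. The work goes in short steps, Python scripts to look and compute and a tool call to move; the robot and the scene stay as the last step left them, time stands still between calls to the robot, and variables do not carry over. Pictures are saved under pics/ and viewed, at most 10 in all, crops included, and the job is handed in when it is done.

Besides the shell and the picture viewer there is one more tool, called after "Request:" as a command line: name --pt "numbers of a row" for each row, then --argument value for the rest. apply_moves: Moves the arm, as the interface text tells. Shifts and turns lie within -1 to 1; 1 stands for 0.8 m of shift or 45 degrees of turn. Its arguments: {"type":"object","properties":{"series":{"type":"array"},"jaw":{"type":"number"},"squeeze":{"type":"number"}},"required":["series"]}

```bash
mkdir -p pics; ls; cat > h.py <<'E'
import numpy as np, cv2
from scipy.spatial.transform import Rotation as R
from plant import ctrl
def cal(n):
    c=ctrl.get_calibration(n)
    K=np.array([[c['fx'],0,c['cx']],[0,c['fy'],c['cy']],[0,0,1.]])
    Rw=R.from_quat(c['orientation']).as_matrix()@np.diag([1,-1,-1.])
    return K,np.array(c['dist_coeffs'],float),Rw,np.array(c['xyz'])
def proj(n,P):
    K,d,Rw,t=cal(n); P=np.atleast_2d(np.array(P,float))
    return cv2.projectPoints(((P-t)@Rw).reshape(-1,1,3),np.zeros(3),np.zeros(3),K,d)[0].reshape(-1,2)
def onz(n,uv,z):
    K,d,Rw,t=cal(n)
    p=cv2.undistortPoints(np.array(uv,float).reshape(-1,1,2),K,d).reshape(-1,2)
    r=np.c_[p,np.ones(len(p))]@Rw.T
    z=np.broadcast_to(z,len(p))
    return t+r*((z-t[2])/r[:,2])[:,None]
def save(n,f,box=None,s=1,im=None):
    im=ctrl.read_camera(n) if im is None else im
    o=im
    if box: o=im[box[1]:box[3],box[0]:box[2]]
    cv2.imwrite('pics/'+f,cv2.resize(o[:,:,::-1],None,fx=s,fy=s,interpolation=cv2.INTER_CUBIC)); return im
E
python3 - <<'E'
from h import *
for n in ['top','side']:
    im=save(n,n+'0.png',s=1.4); np.save(n+'0.npy',im)
    print(n,ctrl.get_calibration(n))
    for th in ['stand','tube_a_mid','slot_mouth','short_mid','pad','dial_grip','dial','nozzle','reducer','manifold']:
        try: print(th,[(np.round(np.array(b['xy'])*[560,420],1).tolist(),round(b['p'],2)) for b in ctrl.boxes_of(th,n)])
        except Exception as e: print(th,e)
E
```

```text
pics
top {'fx': 486.439375544186, 'fy': 486.439375544186, 'cx': 270.1126775244014, 'cy': 205.4828871909279, 'dist_coeffs': array([-0.13580628,  0.        ,  0.        ,  0.        ,  0.        ]), 'xyz': array([0.36107291, 0.10903787, 1.34887989]), 'orientation': array([ 0.05165018, -0.05479178, -0.70333935,  0.70685492])}
stand [([208.1, 280.9], 0.78), ([182.4, 147.8], 0.71), ([242.6, 208.7], 0.62)]
tube_a_mid [([257.5, 204.3], 0.54)]
slot_mouth [([244.4, 207.6], 0.83), ([205.4, 277.4], 0.65), ([253.6, 144.3], 0.62), ([182.2, 144.2], 0.61)]
short_mid [([226.8, 208.6], 0.49)]
pad [([382.4, 198.5], 0.88)]
dial_grip [([361.8, 191.0], 0.49)]
dial [([358.4, 191.6], 0.48)]
nozzle [([252.7, 148.0], 0.52)]
reducer [([136.6, 217.6], 0.75)]
manifold [([344.3, 132.2], 0.92)]
side {'fx': 415.3398915316609, 'fy': 415.3398915316609, 'cx': 288.0363657435511, 'cy': 210.60244268424088, 'dist_coeffs': array([0.01063433, 0.        , 0.        , 0.        , 0.        ]), 'xyz': array([ 0.2311485 , -0.42673629,  0.70329609]), 'orientation': array([ 0.36399396, -0.10959187, -0.25674002,  0.88858459])}
stand [([291.2, 144.6], 0.77), ([169.2, 215.3], 0.72), ([268.1, 213.2], 0.67)]
tube_a_mid [([274.9, 195.4], 0.63), ([270.7, 211.8], 0.59)]
slot_mouth [([172.5, 213.6], 0.95), ([291.2, 146.5], 0.75), ([269.0, 209.4], 0.66)]
short_mid [([252.2, 181.4], 0.63), ([377.1, 291.6], 0.2)]
pad [([388.3, 341.8], 0.96)]
dial_grip [([378.5, 293.9], 0.53)]
dial [([377.1, 292.4], 0.82), ([251.6, 181.7], 0.54)]
nozzle [([335.2, 184.8], 0.85), ([378.9, 290.5], 0.3)]
reducer []
manifold [([421.1, 252.9], 0.75)]
```

View pics/top0.png

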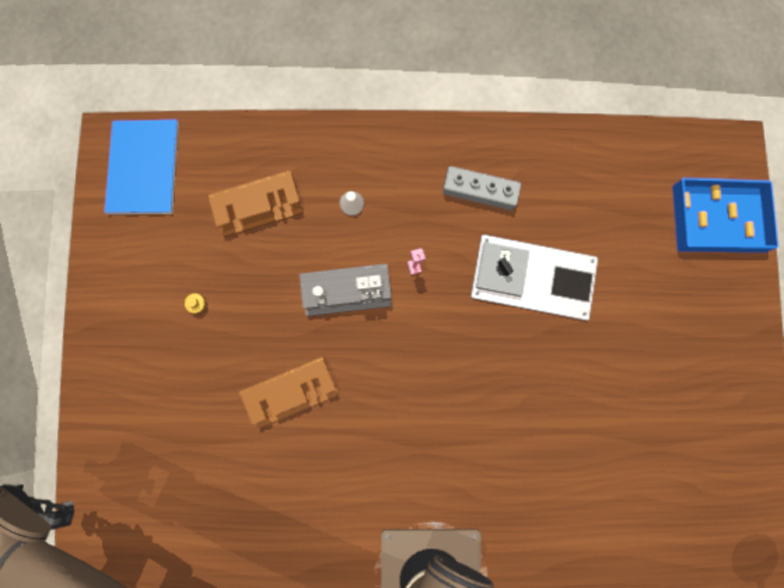

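View pics/side0.png

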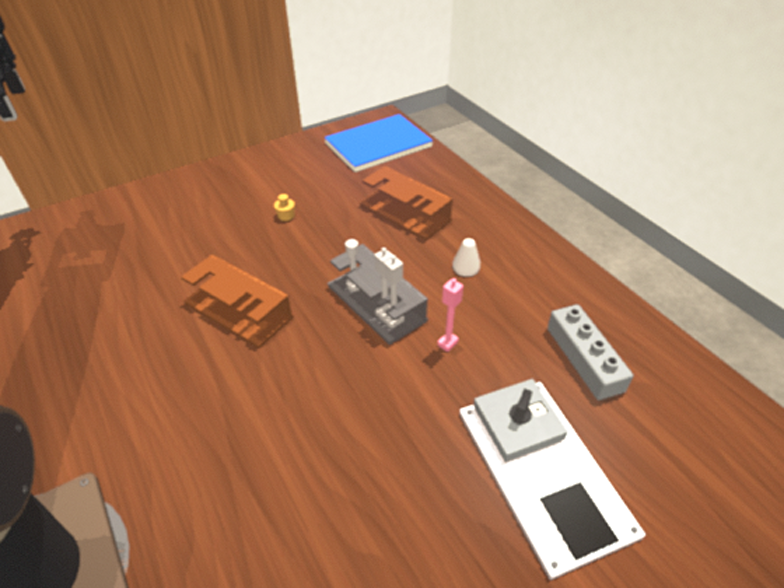

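The dark stand is at top pixel (246,207), holding the two square heads at (263,203) and the short tube at (227,208). The brown look-alike stands at (182,144) and (206,280) and the pink tube at (298,187) are not meant. The plate has its dial at (360,190) and its pad at (408,203). I'll confirm with one enlarged montage.

```bash
python3 - <<'E'
from h import *
t=np.load('top0.npy');s=np.load('side0.npy')
f=lambda im,x,y,w,h:cv2.resize(im[y:y+h,x:x+w],(400,300),interpolation=cv2.INTER_CUBIC)
m=np.vstack([np.hstack([f(t,205,175,88,66),f(t,335,160,100,75)]),np.hstack([f(s,225,165,92,69),f(s,325,265,140,105)])])
cv2.imwrite('pics/m1.png',m[:,:,::-1])
E
```

```text
(no output)
```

View pics/m1.png

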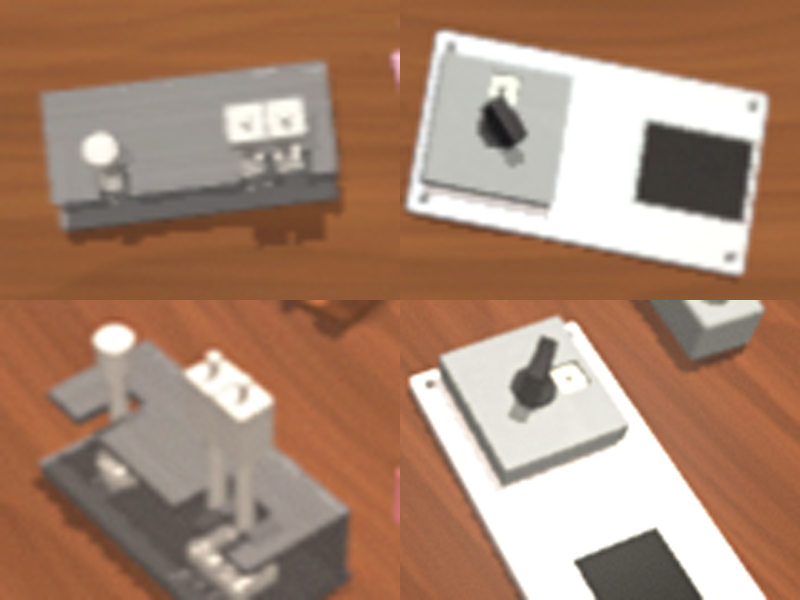

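The dark stand at top pixel (246,207) holds the pair at (263,203), matching the steel description. The dial shows one pip, at roughly 0.7 rad. Next I'll fit poses from the corner points.

```bash
cat > fit.py <<'E'
from h import *
from scipy.optimize import least_squares
def fit(obs,p0,name):
    # obs: list (cam,uv,local xyz)
    def W(p,L): 
        c,s=np.cos(p[2]),np.sin(p[2]); L=np.array(L,float)
        return np.c_[p[0]+c*L[:,0]-s*L[:,1],p[1]+s*L[:,0]+c*L[:,1],L[:,2]]
    def res(p):
        return np.concatenate([(proj(n,W(p,[o[2] for o in obs if o[0]==n]))-np.array([o[1] for o in obs if o[0]==n])).ravel() for n in ('top','side') if any(o[0]==n for o in obs)])
    r=least_squares(res,p0,loss='soft_l1')
    print(name,np.round(r.x,4),'yawdeg',np.degrees(r.x[2]).round(2)); print(np.round(res(r.x).reshape(-1,2),1).tolist())
    return r.x
E
python3 - <<'E'
from fit import *
T=lambda u,v:('top',(205+(u+.5)/4.545-.5,175+(v+.5)/4.545-.5)); S=lambda u,v:('side',(225+(u+.5)/4.348-.5,165+(v-299.5)/4.348-.5))
P=lambda c,x,y,z:(*c,(x,y,z))
st=[P(T(42,93),.04,.085,.055),P(T(325,63),.04,-.085,.055),P(T(335,172),-.03,-.085,.055),P(T(55,203),-.03,.085,.055)]
ss=[P(S(348,515),.04,-.085,.055),P(S(228,555),-.03,-.085,.055),P(S(150,342),.04,.085,.055),P(S(50,397),-.03,.085,.055)]
for o,l in((st,'top'),(ss,'side'),(st+ss,'both')): fit(o,[.55,.15,.1],'stand '+l)
h=.021
ht=[P(T(225,103),.01,h,.135),P(T(301,97),.01,-h,.135),P(T(307,135),-.01,-h,.135),P(T(228,143),-.01,h,.135)]
hs=[P(S(273,395),.01,-h,.135),P(S(240,418),-.01,-h,.135),P(S(212,352),.01,h,.135),P(S(184,370),-.01,h,.135)]
for o,l in((ht,'top'),(hs,'side'),(ht+hs,'both')): fit(o,[.55,.15,.1],'pair '+l)
T=lambda u,v:('top',(335+(u+.5)/4-.5,160+(v+.5)/4-.5)); S=lambda u,v:('side',((u+.5)/1.4-.5,(v+.5)/1.4-.5))
pt=[P(T(248,122),.03,.04,.016),P(T(352,138),.03,-.04,.016),P(T(342,220),-.03,-.04,.016),P(T(237,203),-.03,.04,.016)]
ps=[P(S(583,484),.03,.04,.016),P(S(617,541),.03,-.04,.016),P(S(576,558),-.03,-.04,.016),P(S(542,498),-.03,.04,.016)]
for o,l in((pt,'top'),(ps,'side'),(pt+ps,'both')): fit(o,[.55,-.2,-.1],'pad '+l)
e=.046
dt=[P(T(45,52),e,e,.033),P(T(172,72),e,-e,.033),P(T(150,205),-e,-e,.033),P(T(25,180),-e,e,.033)]
B=lambda u,v:('side',(325+(u+.5)/2.857-.5,265+(v+.5)/2.857-.5))
ds=[P(B(159,17),e,e,.033),P(B(226,105),e,-e,.033),P(B(105,170),-e,-e,.033),P(B(42,62),-e,e,.033)]
for o,l in((dt,'top'),(ds,'side'),(dt+ds,'both')): fit(o,[.6,0,-.1],'dial '+l)
print(onz('top',[T(103,98)[1],T(118,140)[1]],[.07,.07]))
print(ctrl.get_state()['time'])
E
```

```text
stand top [0.557  0.1674 0.1155] yawdeg 6.62
[[-0.2, -0.6], [0.1, -0.8], [0.8, 0.7], [-0.6, 0.7]]
stand side [0.5557 0.1651 0.0913] yawdeg 5.23
[[-0.5, 0.0], [1.4, 5.2], [0.4, -0.6], [-1.3, -1.5]]
stand both [0.5567 0.1668 0.1022] yawdeg 5.85
[[0.2, -0.9], [0.5, -0.3], [0.9, 1.2], [-0.6, 0.4], [-0.3, -0.9], [1.8, 4.5], [-0.0, -1.0], [-1.5, -1.8]]
pair top [0.557  0.1222 0.1013] yawdeg 5.81
[[0.2, 0.5], [0.0, 0.3], [-0.5, -0.3], [0.3, -0.5]]
pair side [0.5582 0.123  0.1741] yawdeg 9.97
[[-0.1, 0.2], [0.1, -0.6], [0.4, 0.1], [-0.5, 0.2]]
pair both [0.5576 0.1224 0.1402] yawdeg 8.03
[[0.0, 0.6], [-0.3, -0.3], [-0.5, -0.9], [0.4, -0.4], [-0.3, 0.7], [-0.3, -0.3], [0.7, 0.3], [-0.4, 0.2]]
pad top [ 0.5747 -0.2849 -0.1526] yawdeg -8.74
[[-0.9, -0.5], [0.6, -0.0], [0.9, 0.3], [-0.6, 0.1]]
pad side [ 0.5769 -0.288  -0.2173] yawdeg -12.45
[[-0.1, -1.8], [2.3, 0.6], [-0.2, 1.2], [-0.8, -0.9]]
pad both [ 0.576  -0.2872 -0.1984] yawdeg -11.37
[[0.5, -1.5], [1.8, 0.2], [1.1, 0.4], [-0.2, -1.1], [-1.4, -2.1], [1.7, -0.0], [-0.3, 1.2], [-1.7, -0.6]]
dial top [ 0.6016 -0.1425 -0.1757] yawdeg -10.07
[[-0.4, -0.2], [0.2, 0.7], [0.9, -0.3], [-0.6, -0.0]]
dial side [ 0.603  -0.1441 -0.18  ] yawdeg -10.32
[[-0.7, -0.6], [1.8, 6.2], [0.4, 0.2], [-1.0, -2.0]]
dial both [ 0.6023 -0.1433 -0.1723] yawdeg -9.87
[[-0.2, -0.4], [0.5, 0.4], [1.3, -0.6], [-0.2, -0.2], [-1.4, -0.8], [1.3, 5.9], [0.1, 0.1], [-1.6, -1.9]]
[[ 0.61473075 -0.13901827  0.07      ]
 [ 0.58608961 -0.14847452  0.07      ]]
1.1
```

```bash
cat >> h.py <<'E'
def tool(yaw): # tool z down, tool y (closing line) at world angle yaw+90deg
    best=None
    q=R.from_quat(ctrl.get_state()['tcp_rot'])
    for k in (0,np.pi):
        t=R.from_euler('z',yaw+k)*R.from_euler('x',np.pi)
        v=(t*q.inv()).as_rotvec()
        if best is None or np.linalg.norm(v)<np.linalg.norm(best): best=v
    return best
def go(xyz,yaw):
    s=ctrl.get_state()
    return np.round(np.r_[(np.array(xyz)-s['eef_pos'])/.8, tool(yaw)/(np.pi/4)],4).tolist()
E
python3 - <<'E'
from h import *
s=ctrl.get_state(); print(s['eef_pos'],s['tcp_rot'],s['qpos'],s['time'],s['opening'],R.from_quat(s['tcp_rot']).as_matrix().round(3).tolist())
for p in [(.556,.122,.25),(.556,.122,.116)]: print(go(p,.107))
print(onz('top',[[298,187],[252,146]],.1), onz('top',[[344,132],[137,217]],.04))
E
```

```text
[0.17663622 0.65147014 0.25034407] [ 1.32040377e-01  9.91244338e-01  1.34287102e-05 -4.09319600e-06] [ 1.15597609e+00  2.86281512e-01  1.57668735e+00  1.60253455e-05
  1.27860028e+00 -1.49970653e-01] 1.1 0.9992700075037106 [[-0.965, 0.262, -0.0], [0.262, 0.965, 0.0], [0.0, 0.0, -1.0]]
[0.4742, -0.6618, -0.0004, -0.0, -0.0, 0.4735]
[0.4742, -0.6618, -0.1679, -0.0, -0.0, 0.4735]
[[0.59996242 0.03123377 0.1       ]
 [0.70996543 0.15267726 0.1       ]] [[ 0.76945135 -0.10267466  0.04      ]
 [ 0.52597854  0.46781694  0.04      ]]
```

Request:
apply_moves --pt "0.04 -0.055 0 0 0 0.1" --pt "0.08 -0.11 0 0 0 0.2" --pt "0.12 -0.165 0 0 0 0.3" --pt "0.16 -0.22 0 0 0 0.4" --pt "0.2 -0.275 0 0 0 0.4735" --pt "0.24 -0.33 0 0 0 0.4735" --pt "0.28 -0.385 0 0 0 0.4735" --pt "0.32 -0.44 0 0 0 0.4735" --pt "0.36 -0.5 0 0 0 0.4735" --pt "0.4 -0.555 0 0 0 0.4735" --pt "0.43 -0.605 0 0 0 0.4735" --pt "0.46 -0.645 0 0 0 0.4735" --pt "0.4742 -0.6618 0 0 0 0.4735" --pt "0.4742 -0.6618 0 0 0 0.4735" --pt "0.4742 -0.6618 0 0 0 0.4735" --pt "0.4742 -0.6618 0 0 0 0.4735" --jaw 0.75 --squeeze 30

```text
time: 3.1
eef_pos: [0.5553, 0.1232, 0.2503]
tcp_rot: [-0.054, 0.999, 0.0, -0.0]
contact_force: [-0.0, -0.0, -0.1]
opening: 0.749
finger_force: 0.0
```

```bash
python3 - <<'E'
from h import *
s=ctrl.get_state(); print(s['eef_pos'],s['opening'],s['time'])
print(go((.556,.122,.116),.107))
a=save('top','x.png',(205,165,325,245),3); b=ctrl.read_camera('side')
f=lambda im,x,y,w,h:cv2.resize(im[y:y+h,x:x+w],(400,300),interpolation=cv2.INTER_CUBIC)
cv2.imwrite('pics/m2.png',np.hstack([f(a,205,160,120,90),f(b,200,100,160,120)])[:,:,::-1])
E
```

```text
[0.55528733 0.12323736 0.25031998] 0.7487294282168581 3.1
[0.0009, -0.0015, -0.1679, -0.0003, -0.0003, -0.0024]
```

View pics/m2.png

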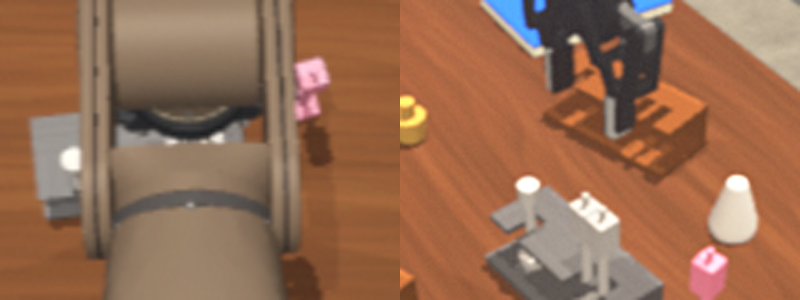

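The side view shows the gripper open above the pair, clear of the pink tube and the short tube. I'll descend slowly.

Request:
apply_moves --pt "0 0 -0.03 0 0 0" --pt "0 0 -0.06 0 0 0" --pt "0 0 -0.09 0 0 0" --pt "0 0 -0.12 0 0 0" --pt "0 0 -0.145 0 0 0" --pt "0 0 -0.16 0 0 0" --pt "0 0 -0.168 0 0 0" --pt "0 0 -0.168 0 0 0" --pt "0 0 -0.168 0 0 0"

```text
time: 4.32
eef_pos: [0.5566, 0.122, 0.1168]
tcp_rot: [-0.054, 0.999, -0.0, 0.001]
contact_force: [-0.0, 0.7, 0.4]
opening: 0.746
finger_force: 0.0
```

```bash
python3 - <<'E'
from h import *
b=ctrl.read_camera('side'); print(go((.556,.122,.116),.107))
cv2.imwrite('pics/m3.png',cv2.resize(b[140:245,205:345],(800,600),interpolation=cv2.INTER_CUBIC)[:,:,::-1])
E
```

```text
[-0.0008, -0.0001, -0.001, -0.0001, 0.0021, -0.0001]
```

View pics/m3.png

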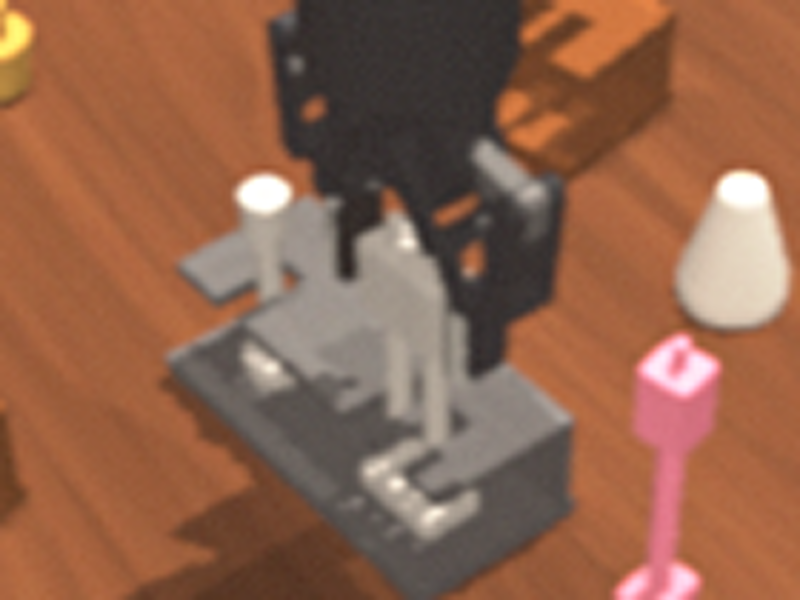

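The heads sit between the open fingers, so I'll close.

Request:
apply_moves --pt "0 0 0 0 0 0" --pt "0 0 0 0 0 0" --pt "0 0 0 0 0 0" --pt "0 0 0 0 0 0" --pt "0 0 0 0 0 0" --pt "0 0 0 0 0 0" --pt "0 0 0 0 0 0" --pt "0 0 0 0 0 0" --jaw 0 --squeeze 30

```text
time: 5.38
eef_pos: [0.5564, 0.1221, 0.1165]
tcp_rot: [-0.054, 0.999, -0.0, 0.001]
contact_force: [-0.9, 1.2, 5.6]
opening: 0.461
finger_force: 32.9
```

Request:
apply_moves --pt "0 0 0 0 0 0" --pt "0 0 0 0 0 0" --pt "0 0 0.004 0 0 0" --pt "0 0 0.008 0 0 0" --pt "0 0 0.012 0 0 0" --pt "0 0 0.0125 0 0 0" --pt "0 0 0.0125 0 0 0" --squeeze 60

```text
time: 6.25
eef_pos: [0.5559, 0.122, 0.1258]
tcp_rot: [-0.053, 0.999, 0.0, -0.0]
contact_force: [0.6, -0.0, -1.8]
opening: 0.461
finger_force: 60.4
```

Request:
apply_moves --pt "-0.008 -0.0009 0.0125 0 0 0" --pt "-0.018 -0.0019 0.0125 0 0 0" --pt "-0.028 -0.003 0.0125 0 0 0" --pt "-0.038 -0.0041 0.0125 0 0 0" --pt "-0.048 -0.0052 0.0125 0 0 0" --pt "-0.058 -0.0062 0.0125 0 0 0" --pt "-0.068 -0.0073 0.0125 0 0 0" --pt "-0.078 -0.0084 0.0125 0 0 0" --pt "-0.086 -0.0092 0.0125 0 0 0" --pt "-0.088 -0.0095 0.0125 0 0 0" --pt "-0.088 -0.0095 0.0125 0 0 0"

```text
time: 7.62
eef_pos: [0.4856, 0.1144, 0.136]
tcp_rot: [-0.054, 0.999, -0.0, 0.0]
contact_force: [-0.4, -0.7, -2.9]
opening: 0.46
finger_force: 60.7
```

```bash
python3 - <<'E'
from h import *
b=ctrl.read_camera('side'); s=ctrl.get_state(); print(s['eef_pos'],s['contact_force'])
cv2.imwrite('pics/m4.png',cv2.resize(b[140:260,185:345],(800,600),interpolation=cv2.INTER_CUBIC)[:,:,::-1])
E
```

```text
[0.48582598 0.11441127 0.13608522] [-0.49543888 -0.24163147 -3.26535076]
```

View pics/m4.png

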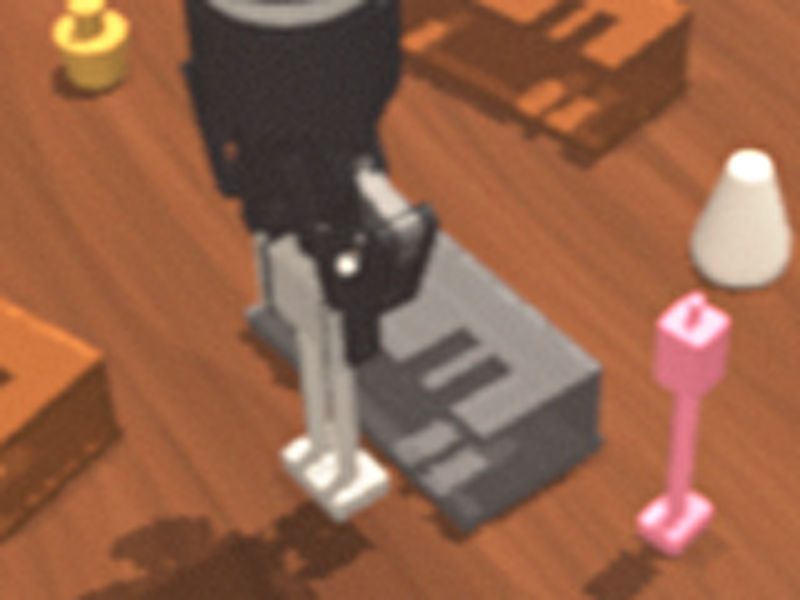

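Both tubes are out of the stand, upright and together, with feet at about (335,235) in the side image. The slots are empty and the short tube is hidden behind the gripper.

```bash
python3 - <<'E'
from h import *
print(go((.575,-.285,.28),-.185))
E
```

```text
[0.1115, -0.4993, 0.1799, 0.0001, 0.0006, -0.3718]
```

Request:
apply_moves --pt "0 0 0.03 0 0 0" --pt "0 0 0.07 0 0 0" --pt "0 0 0.11 0 0 0" --pt "0 0 0.15 0 0 0" --pt "0.005 -0.025 0.175 0 0 -0.02" --pt "0.015 -0.065 0.18 0 0 -0.05" --pt "0.025 -0.11 0.18 0 0 -0.09" --pt "0.035 -0.155 0.18 0 0 -0.13" --pt "0.045 -0.2 0.18 0 0 -0.17" --pt "0.055 -0.245 0.18 0 0 -0.21" --pt "0.065 -0.29 0.18 0 0 -0.25" --pt "0.075 -0.335 0.18 0 0 -0.29" --pt "0.085 -0.38 0.18 0 0 -0.32" --pt "0.095 -0.425 0.18 0 0 -0.35" --pt "0.103 -0.46 0.18 0 0 -0.37" --pt "0.109 -0.485 0.18 0 0 -0.372" --pt "0.111 -0.497 0.18 0 0 -0.372" --pt "0.1115 -0.4993 0.18 0 0 -0.372" --pt "0.1115 -0.4993 0.18 0 0 -0.372" --pt "0.1115 -0.4993 0.18 0 0 -0.372"

```text
time: 10.18
eef_pos: [0.5748, -0.2842, 0.2801]
tcp_rot: [0.092, 0.996, 0.0, 0.0]
contact_force: [0.6, 1.0, -2.3]
opening: 0.459
finger_force: 61.0
```

```bash
python3 - <<'E'
from h import *
b=ctrl.read_camera('side'); s=ctrl.get_state(); print(s['eef_pos'],s['contact_force']); print(go((.575,-.285,.1245),-.185))
cv2.imwrite('pics/m5.png',cv2.resize(b[180:420,240:560],(800,600),interpolation=cv2.INTER_CUBIC)[:,:,::-1])
E
```

```text
[ 0.57481332 -0.28428429  0.28013494] [ 0.49148491 -0.14882732 -1.67692898]
[0.0002, -0.0009, -0.1945, 0.0, 0.0002, -0.0011]
```

View pics/m5.png

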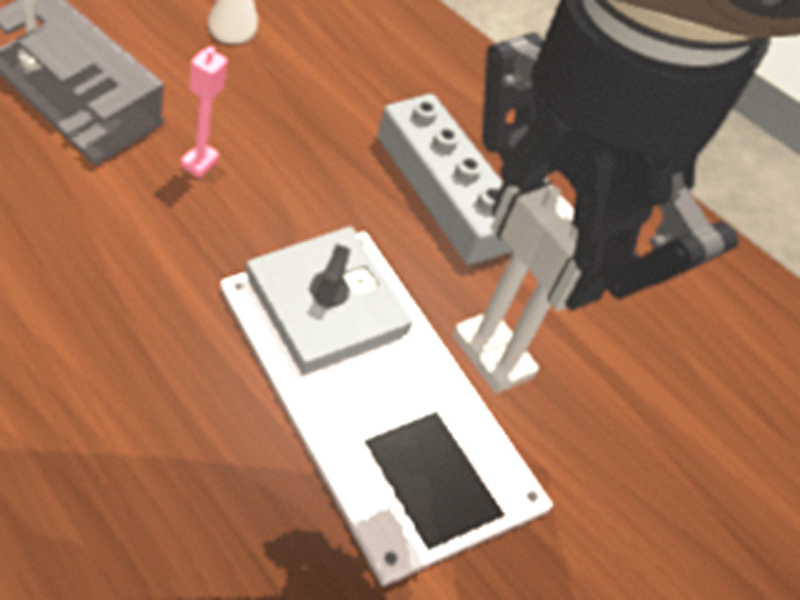

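```bash
python3 - <<'E'
from h import *
s=ctrl.get_state();p=s['eef_pos'];c=R.from_euler('z',-.185)
L=np.array([[-.013,.0198,-.0985],[-.013,-.0198,-.0985],[.013,-.0198,-.0985],[-.013,-.0198,-.1085],[0,0,.01]])
print(((proj('side',p+c.apply(L))-[240,180]+.5)*2.5).round(0).tolist())
E
```

```text
[[454.0, 325.0], [496.0, 385.0], [535.0, 369.0], [491.0, 393.0], [552.0, 231.0]]
```

The feet match the prediction: upright, with foot offset 0.1085 m. I'll lower, slowing near contact.

Request:
apply_moves --pt "0 -0.001 -0.03 0 0 0" --pt "0 -0.001 -0.065 0 0 0" --pt "0 -0.001 -0.1 0 0 0" --pt "0 -0.001 -0.13 0 0 0" --pt "0 -0.001 -0.155 0 0 0" --pt "0 -0.001 -0.172 0 0 0" --pt "0 -0.001 -0.183 0 0 0" --pt "0 -0.001 -0.188 0 0 0" --pt "0 -0.001 -0.19 0 0 0" --pt "0 -0.001 -0.19 0 0 0" --pt "0 -0.001 -0.19 0 0 0"

```text
time: 11.6
eef_pos: [0.5751, -0.286, 0.1285]
tcp_rot: [0.092, 0.996, -0.0, 0.0]
contact_force: [-0.3, 1.3, -2.2]
opening: 0.458
finger_force: 61.0
```

Request:
apply_moves --pt "0 0 -0.001 0 0 0" --pt "0 0 -0.002 0 0 0" --pt "0 0 -0.003 0 0 0" --pt "0 0 -0.003 0 0 0" --pt "0 0 -0.003 0 0 0"

```text
time: 12.22
eef_pos: [0.5748, -0.2858, 0.1255]
tcp_rot: [0.092, 0.996, 0.0, -0.0]
contact_force: [-0.2, 0.5, -2.1]
opening: 0.462
finger_force: 61.0
```

Request:
apply_moves --pt "0 0 -0.0005 0 0 0" --pt "0 0 -0.001 0 0 0" --pt "0 0 -0.0015 0 0 0" --pt "0 0 -0.0015 0 0 0" --pt "0 0 -0.0015 0 0 0"

```text
time: 12.85
eef_pos: [0.5749, -0.2859, 0.1247]
tcp_rot: [0.092, 0.996, -0.0, 0.0]
contact_force: [-0.6, 0.5, 0.4]
opening: 0.456
finger_force: 61.6
```

Request:
apply_moves --pt "0 0 -0.0003 0 0 0" --pt "0 0 -0.0007 0 0 0" --pt "0 0 -0.0007 0 0 0" --pt "0 0 -0.0007 0 0 0"

```text
time: 13.35
eef_pos: [0.575, -0.2859, 0.1247]
tcp_rot: [0.092, 0.996, -0.0, 0.0]
contact_force: [-1.5, 1.7, 5.3]
opening: 0.465
finger_force: 62.2
```

Request:
apply_moves --pt "0 0 0 0 0 0" --pt "0 0 0 0 0 0" --pt "0 0 0 0 0 0" --squeeze 20

```text
time: 13.72
eef_pos: [0.5751, -0.2859, 0.1247]
tcp_rot: [0.092, 0.996, -0.0, 0.0]
contact_force: [-2.3, 1.1, 5.6]
opening: 0.456
finger_force: 62.2
```

Request:
apply_moves --pt "0 0 0 0 0 0" --pt "0 0 0 0 0 0" --pt "0 0 0 0 0 0" --pt "0 0 0 0 0 0" --jaw 0.54

```text
time: 14.22
eef_pos: [0.5747, -0.2858, 0.1235]
tcp_rot: [0.092, 0.996, 0.0, -0.0]
contact_force: [0.7, 0.7, -0.5]
opening: 0.54
finger_force: 0.0
```

Request:
apply_moves --pt "0 0 0 0 0 0" --pt "0 0 0 0 0 0" --pt "0 0 0 0 0 0" --pt "0 0 0.01 0 0 0" --pt "0 0 0.03 0 0 0" --pt "0 0 0.06 0 0 0" --pt "0 0 0.1 0 0 0" --pt "0 0 0.14 0 0 0" --pt "0 0 0.16 0 0 0" --pt "0 0 0.16 0 0 0" --pt "0 0 0.16 0 0 0" --jaw 0.75

```text
time: 15.6
eef_pos: [0.5742, -0.2854, 0.2502]
tcp_rot: [0.092, 0.996, 0.001, -0.001]
contact_force: [0.4, 0.8, 0.2]
opening: 0.751
finger_force: 0.0
```

```bash
python3 - <<'E'
from h import *
b=ctrl.read_camera('side'); s=ctrl.get_state(); print(s['eef_pos'],s['time'],s['qpos'])
for d in (.5,.6,.7): print(go((.602,-.1427,.25),-.185+d), s['qpos'][5])
f=lambda im,x,y,w,h:cv2.resize(im[y:y+h,x:x+w],(400,300),interpolation=cv2.INTER_CUBIC)
cv2.imwrite('pics/m6.png',np.hstack([f(b,340,270,150,112),f(b,350,275,60,45)])[:,:,::-1])
E
```

```text
[ 0.57406771 -0.28533238  0.24975462] 15.65 [-6.19320112e-01  2.14918274e-01  1.66363516e+00 -1.25229681e-05
  1.26634113e+00 -2.00499004e+00]
[0.0349, 0.1783, 0.0003, -0.0015, -0.004, 0.6368] -2.0049900425808826
[0.0349, 0.1783, 0.0003, -0.0013, -0.0041, 0.7641] -2.0049900425808826
[0.0349, 0.1783, 0.0003, -0.0011, -0.0041, 0.8914] -2.0049900425808826
```

View pics/m6.png

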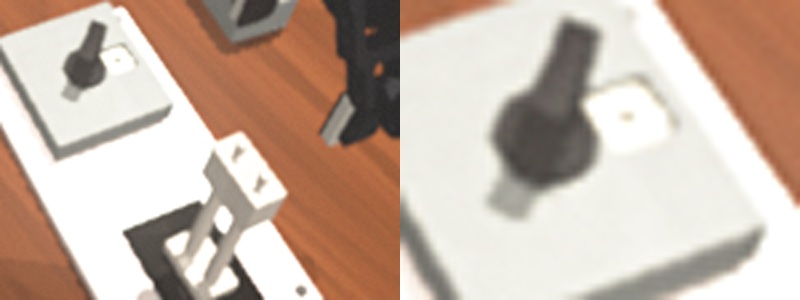

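The pair stands on the pad, upright and side by side, and the dial shows one pip. Joint 6 only has room for the turn on its other half-turn, so I swing the tool by -140 degrees while going to the dial.

Request:
apply_moves --pt "0.01 0.05 0.01 0 0 -0.15" --pt "0.02 0.1 0.01 0 0 -0.3" --pt "0.03 0.15 0.01 0 0 -0.5" --pt "0.035 0.175 0 0 0 -0.7" --pt "0.0349 0.1783 0 0 0 -0.9" --pt "0.0349 0.1783 0 0 0 -0.95" --pt "0.0349 0.1783 0 0 0 -0.95" --jaw 0.6

```text
time: 16.52
eef_pos: [0.6021, -0.1428, 0.25]
tcp_rot: [0.449, 0.894, -0.0, -0.001]
contact_force: [-0.1, 0.0, 0.5]
opening: 0.606
finger_force: 0.0
```

Request:
apply_moves --pt "0 0 0 0 0 -0.2" --pt "0 0 0 0 0 -0.4" --pt "0 0 0 0 0 -0.6" --pt "0 0 0 0 0 -0.8" --pt "0 0 0 0 0 -0.95" --pt "0 0 0 0 0 -0.95"

```text
time: 17.27
eef_pos: [0.6024, -0.1432, 0.2509]
tcp_rot: [0.743, 0.669, -0.0, -0.001]
contact_force: [0.5, 0.4, -0.0]
opening: 0.601
finger_force: 0.0
```

Request:
apply_moves --pt "0 0 0 0 0 -0.2" --pt "0 0 0 0 0 -0.4" --pt "0 0 0 0 0 -0.6" --pt "0 0 0 0 0 -0.8" --pt "0 0 0 0 0 -0.95" --pt "0 0 0 0 0 -0.95" --pt "0 0 0 0 0 -0.95"

```text
time: 18.15
eef_pos: [0.6026, -0.1432, 0.2515]
tcp_rot: [0.936, 0.353, -0.0, -0.0]
contact_force: [0.4, -0.9, 0.7]
opening: 0.601
finger_force: 0.0
```

```bash
python3 - <<'E'
from h import *
s=ctrl.get_state(); print(s['eef_pos'],s['time'],s['qpos'],s['opening'])
print(go((.602,-.1427,.063),-.185+.65))
E
```

```text
[ 0.60260028 -0.14321651  0.25149225] 18.15 [-3.96966351e-01  1.64935136e-01  1.71814757e+00 -4.41042798e-06
  1.25896576e+00  4.53087362e-01] 0.600936351358816
[-0.0008, 0.0006, -0.2356, -0.0003, -0.0005, -0.3256]
```

Request:
apply_moves --pt "0 0 -0.03 0 0 -0.15" --pt "0 0 -0.07 0 0 -0.3" --pt "0 0 -0.11 0 0 -0.3256" --pt "0 0 -0.15 0 0 -0.3256" --pt "0 0 -0.185 0 0 -0.3256" --pt "0 0 -0.21 0 0 -0.3256" --pt "0 0 -0.225 0 0 -0.3256" --pt "-0.0008 0.0006 -0.233 0 0 -0.3256" --pt "-0.0008 0.0006 -0.235 0 0 -0.3256" --pt "-0.0008 0.0006 -0.235 0 0 -0.3256" --pt "-0.0008 0.0006 -0.235 0 0 -0.3256"

```text
time: 19.52
eef_pos: [0.6026, -0.1429, 0.0646]
tcp_rot: [0.973, 0.229, 0.001, 0.0]
contact_force: [0.2, 0.2, -0.3]
opening: 0.598
finger_force: 0.0
```

Request:
apply_moves --pt "0 0 0 0 0 0" --pt "0 0 0 0 0 0" --pt "0 0 0 0 0 0" --pt "0 0 0 0 0 0" --pt "0 0 0 0 0 0" --pt "0 0 0 0 0 0" --pt "0 0 0 0 0 0" --pt "0 0 0 0 0 0" --jaw 0 --squeeze 25

```text
time: 20.52
eef_pos: [0.6023, -0.143, 0.0641]
tcp_rot: [0.973, 0.229, 0.0, 0.0]
contact_force: [-0.9, -2.4, 3.0]
opening: 0.132
finger_force: 31.3
```

```bash
python3 - <<'E'
from h import *
s=ctrl.get_state(); print(s['eef_pos'],s['contact_force'],s['wrist_torque'],s['opening'])
print(go((.602,-.1427,.063),-.185+1.4))
E
```

```text
[ 0.60227022 -0.1429719   0.06405314] [-0.90512549 -2.3921424   3.03768686] [-0.32508557  0.031628    0.08737773] 0.1318239735457948
[-0.0003, 0.0003, -0.0013, 0.0004, 0.0009, 0.9582]
```

Request:
apply_moves --pt "0 0 0 0 0 0.08" --pt "0 0 0 0 0 0.18" --pt "0 0 0 0 0 0.28" --pt "0 0 0 0 0 0.38" --pt "0 0 0 0 0 0.48" --pt "0 0 0 0 0 0.58" --pt "0 0 0 0 0 0.68" --pt "0 0 0 0 0 0.78" --pt "0 0 0 0 0 0.87" --pt "0 0 0 0 0 0.93" --pt "0 0 0 0 0 0.958" --pt "0 0 0 0 0 0.958" --pt "0 0 0 0 0 0.958" --pt "0 0 0 0 0 0.958"

```text
time: 22.28
eef_pos: [0.6024, -0.1431, 0.0641]
tcp_rot: [0.821, 0.571, 0.0, 0.001]
contact_force: [2.0, -4.1, 2.5]
opening: 0.137
finger_force: 31.3
```

Request:
apply_moves --pt "0 0 0 0 0 0" --pt "0 0 0 0 0 0" --pt "0 0 0 0 0 0" --pt "0 0 0 0 0 0" --pt "0 0 0 0 0 0" --pt "0 0 0.03 0 0 0" --pt "0 0 0.07 0 0 0" --pt "0 0 0.12 0 0 0" --pt "0 0 0.17 0 0 0" --pt "-0.02 0.04 0.22 0 0 0" --pt "-0.05 0.1 0.25 0 0 0" --pt "-0.08 0.16 0.25 0 0 0" --pt "-0.1 0.22 0.25 0 0 0" --pt "-0.1 0.27 0.25 0 0 0" --pt "-0.1 0.3 0.25 0 0 0" --pt "-0.1 0.3 0.25 0 0 0" --jaw 0.5

```text
time: 24.28
eef_pos: [0.5217, 0.0986, 0.2639]
tcp_rot: [0.82, 0.572, 0.0, 0.0]
contact_force: [0.2, -0.1, 0.5]
opening: 0.498
finger_force: 0.0
```

```bash
python3 - <<'E'
from h import *
a=ctrl.read_camera('top');b=ctrl.read_camera('side'); np.save('t9.npy',a);np.save('s9.npy',b)
f=lambda im,x,y,w,h:cv2.resize(im[y:y+h,x:x+w],(400,300),interpolation=cv2.INTER_CUBIC)
m=np.vstack([np.hstack([f(a,335,160,100,75),f(a,348,172,24,18)]),np.hstack([f(b,325,265,160,120),f(b,368,283,32,24)])])
cv2.imwrite('pics/m7.png',m[:,:,::-1])
c=R.from_euler('z',-.185)
w=onz('side',[[384,292]],.033)
print(ctrl.get_state()['time'])
E
```

```text
24.375
```

View pics/m7.png

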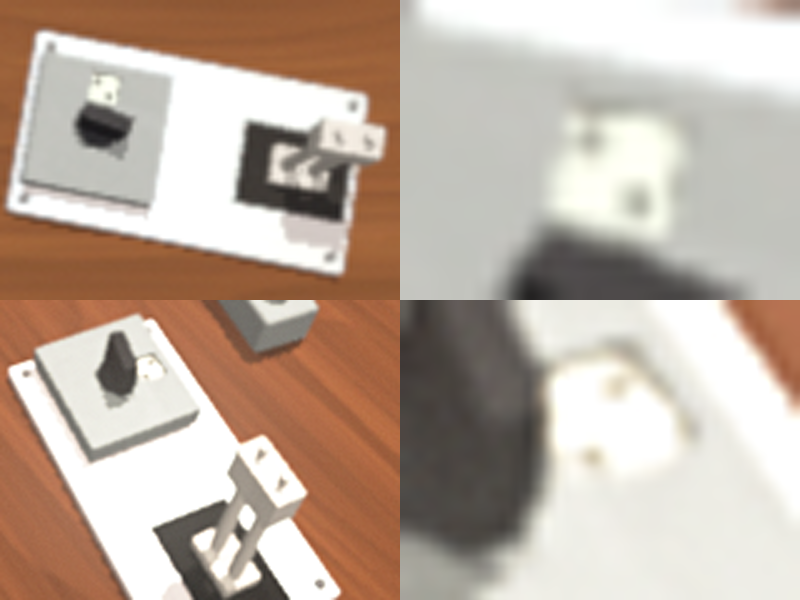

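Two pips sit diagonally with their midpoint at the window centre (crop (614,170) against about (618,176), roughly 0.02 rad). The pair stands upright with both feet inside the black pad. I'll hand in.

```bash
python3 -c "
from plant import ctrl
print(ctrl.sign_off())"
```

```text
the job is handed in; nothing more can be done
None
```

The job is handed in at about 24 s of the 54 s: both square-headed tubes stand upright side by side on the black pad, and the dial shows two pips centred to within about 0.02 rad. The short tube, nozzle, reducer and manifold were never touched.

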